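# Close the light box and hold a moulded stick over it for inspection

### The arm

A 7-joint arm with a two-finger parallel gripper is mounted at the origin on the work surface. World frame = base frame: x ahead of the robot, y to its left, z up, the work surface at z = 0. Lengths are in m, angles in degrees, forces in N, time in s.
With the tool pointing down it reaches from about 0.425 to 0.875 m from the base axis. Payload 4.7 kg.
Tool frame: the origin (TCP) lies at the very end of the fingers, on their centre line; the grasp point (between the pads) lies 19 mm behind it; z points along the fingers, y is the line along which they close (so a half turn about z gives the same grasp; the last joint's range is limited). The gripper opens to 87 mm and grips with 3 to 60 N. Pads are 19 mm wide; open, the fingers measure 117 mm over their backs; the gripper's body (75 mm by 190 mm) begins 51 mm behind the grasp point.
Start: joints at [64.177, 18.392, -4.016, 83.108, 1.295, 78.541, -3.26], TCP at [0.291, -0.581, 0.223] pointing down, gripper open.
Joint ranges: [-163.93, 163.93], [-17.29, 119.83], [-79.2, 71.16], [3.27, 140.29], [-89.18, 269.18], [5.43, 117.66], [-154.24, 154.24]. Speed limits (degrees/s): [147.25, 147.25, 180, 180, 180, 180, 180].

### API

Orientations are given as [roll, pitch, yaw] about the fixed x, y, z axes, in that order (R = Rz(yaw) Ry(pitch) Rx(roll)).
In Python, from cell import get_obs, read_camera, sign_off, silhouettes gives the robot as it stands.
- The arm moves only by the tool play_rows, never from a script. Its argument "steps" is a list that holds one entry, the list of rows, each a list of 7 numbers: the shift along the tool's x, y, z in m, then the turn, a rotation vector about the tool's x, y, z in rad, then the finger opening in m, from 0 to 0.087. A call has 1 to 12 rows; each row shifts and turns the commanded pose from where the row before left it, along the tool's axes as they then stand; what a row does not reach is not made up. A row lasts 1/10 s, in which the tool goes at most 50 mm and 8.59 degrees, less where a joint would pass 70% of its speed; a pose out of reach is approached as far as the arm can. A call is refused whole if a number of a shift passes 0.05 or a number of a turn 0.15, either way. A call with a gripper value outside its range is refused whole. The fingers move at their own pace and stop on an object; "force" is the grip in N (left out, the last holds). Time passes only in rows, so rows that do not move let the fingers close. It gives the time, the measured TCP pose, the force, the opening and the grip force at its end, in the units of the state.
- get_obs(): the state, without advancing time (a new reading comes with each control period).
- read_camera(name): name is "scene" or "top"; returns a dict with "frame" (480x640x3 uint8, red, green, blue), "intrinsics" (3x3 intrinsics, pixels), "k1" (the pictures are not rectified: a ray, as slopes to the right and down, at radius r is drawn at 1 + k1 r^2 times it, then the intrinsics apply), "view" (4x4, takes a point from world to camera coordinates). Camera axes: x right, y up, looking along -z (the intrinsics and any distortion apply to the point x, -y, -z); pixel columns grow to the right and rows downward; lengths in m; the calibration is good to about 2 mm. A picture is of the moment at which its call begins. There is no depth.
- sign_off(): hands the job in; it is judged then, once.
Trained networks look in the newest picture that a camera, given by its name, has taken for a name from the list of things; names that differ only in an ending like _2 or _b are one class to them, and where a whole thing is asked for, a point or a joint stands for the part that bears it (a point fixed in the world has none). Each returns a list of dicts, best first, with "p" (0 to 1); they miss things now and then, are a little off and sometimes report something else, mostly with a low value. They report only what shows in the picture. A call takes as long as a camera call. They do not tell look-alikes from the thing itself.
- silhouettes(camera, name): "pixels" (480x640 bool, what is visible of it) and "extent" ([left, top, right, bottom] in pixels, round what is visible of it).
The state is a dict: "time_s": time; "qpos": joint angles; "joint_velocities": joint speeds; "effort": joint torques, N m; "tool_pos": TCP position; "tool_rot": TCP orientation; "force": force on the tool from outside, world axes, zero at the start; "wrist_torque": the same for the moment, N m; "grip_width": finger opening in m; "grasp_force": force on a finger pad.
Only numpy, scipy, OpenCV 4.12 (cv2) and the standard library are available. Lean on these libraries where they do the work, as an engineer would, in place of code of your own. Each camera call takes 0.05 s, during which the arm holds its last target. There are 200 camera calls.

### The job

Lower the hinged lid of the light box fully closed first. Then draw the tall stick straight up out of the filling mould, tip it about halfway over (roughly 45 degrees from upright, balm end slanting down) and hold it still over the middle of the closed lid, about 10 cm clear above it. Finish while still holding it there in the gripper; leave the short balm stubs and the jar where they are.

Things in the scene. Friction and masses are not known exactly. Their poses are not given: they have to be found in the camera images.
- lightbox: Grey inspection light box, fixed to the bench, open on top: 160 (x) x 200 (y) x 50 mm high; with the lid closed its top is 61 mm above the bench. Origin at the centre of its underside; x points from the robot's side to the hinge side. It stands left or right of the robot's centre line, the mould on the other side.
- lid (a joint): Hinge of the light box's lid, rad: 0 closed, grows as it opens upward, stop at 1.4. Starts part open and stays where it is left (stiff hinge, 1 to 3 N at the free edge moves it). The lid is a rigid aluminium-framed white panel 160 x 200 mm, 10 mm thick, with a black tab 50 mm wide, 5 mm thick, reaching 17 mm beyond the middle of its free edge.
- lid_edge (a point): Point on the outer (upper) face of the lid at the middle of its free edge, 160 mm from the hinge line. Its z axis is the outward normal of the lid's outer face, its x axis points from the free edge towards the hinge.
- lid_hinge (a point): Middle of the hinge line, along the far (+x) rim of the light box, 50 mm above the bench, at the lid's lower face; the hinge axis is the light box's y axis.
- mould: Aluminium filling mould, fixed to the bench: block 60 (x) x 190 (y) x 55 mm high, with a small brass screw knob at its +y end (reaching 26 mm beyond the block, at most 39 mm high). One row of four bores along its y at -67.5, -22.5, 22.5, 67.5 mm, 22 mm wide, 45 mm deep from the top face. Origin at the centre of the underside, on the bench.
- stick: The tall stick, upright in any one of the four bores: on top a white tube 26 mm in diameter, 85 mm long; below it a pale balm bullet 20 mm in diameter, 40 mm long, inside the bore. About 60 g. Origin at the centre of the balm end's face, 15 mm above the bench at the start; z runs along the stick to the tube's top, 140 mm above the bench. The tube's shoulder rests on the mould; it lifts straight out.
- stick_mid (a point): Point on the stick's axis 60 mm from the balm end, about its middle.
- stub1: Short bare balm stub, 20 mm in diameter, 58 mm tall, loose in a bore, standing 13 mm out of it (top 68 mm above the bench). Origin at the centre of its underside. Bystander.
- stub2: Another such stub.
- stub3: Another such stub.
- jar: Small amber jar, 48 mm in diameter, 65 mm high, standing loose on the bench between the mould and the light box. Origin at the centre of its underside. Bystander.
Things that resemble listed ones, but are neither listed nor needed, are in the scene too. What is meant by the stick is not brown or red, and is the larger of those in its own colour.

How it is judged:
By the outcome, as a careful person would: the job done as asked, in the order asked, and still so for the second after the job is handed in, while the arm keeps its last pose, push and grip.
It also fails if it takes over 53 s, if anything falls off the work surface, if the arm or the gripper's body presses on something with over 40 N, if the wrist force passes 120 N, or if a joint passes its speed limit or range.

## Working session

There is one attempt and no reset: what is moved stays moved. The work goes in short steps, Python scripts to look and compute and a tool call to move; the robot and the scene stay as the last step left them, time stands still between calls to the robot, and variables do not carry over. Pictures are saved under pics/ and viewed, at most 10 in all, crops included, and the job is handed in when it is done.

Besides the shell and the picture viewer there is one more tool, called after "Call:" as name([rows], argument=value, ...), one row to a line, values as JSON. play_rows: Moves the arm, as the interface text tells. Its arguments: {"type":"object","properties":{"steps":{"type":"array","items":{"type":"array","items":{"type":"array","items":{"type":"number"}}}},"force":{"type":"number"}},"required":["steps"]}

```bash
mkdir -p pics; ls; cat > h.py <<'E'
import numpy as np, cv2
from cell import *
from scipy.spatial.transform import Rotation as R
def cam(n):
    c=read_camera(n); return c
def undist(c,uv):
    K=np.array(c["intrinsics"]); p=(np.atleast_2d(uv)-K[:2,2])/[K[0,0],K[1,1]]
    q=p.copy()
    for _ in range(20): q=p/(1+c["k1"]*(q**2).sum(1,keepdims=True))
    return q
def ray(c,uv):
    q=undist(c,uv); V=np.array(c["view"]); d=np.c_[q[:,0],-q[:,1],-np.ones(len(q))]@V[:3,:3]
    return -V[:3,:3].T@V[:3,3], d
def onplane(c,uv,z):
    o,d=ray(c,uv); return o+d*((z-o[2])/d[:,2])[:,None]
def proj(c,P):
    V=np.array(c["view"]);K=np.array(c["intrinsics"]);p=np.atleast_2d(P)@V[:3,:3].T+V[:3,3]
    s=np.c_[p[:,0]/-p[:,2],-p[:,1]/-p[:,2]]; s=s*(1+c["k1"]*(s**2).sum(1,keepdims=True))
    return s*[K[0,0],K[1,1]]+K[:2,2]
E
python3 - <<'E'
from h import *
for n in("scene","top"):
    c=cam(n); cv2.imwrite(f"pics/{n}0.png",c["frame"][:,:,::-1])
    o,_=ray(c,[[320,240]]);print(n,o)
    for k in("lightbox","lid","mould","stick","stub1","jar"):
        print(k,[(round(float(s["p"]),2),list(map(int,s["extent"]))) for s in silhouettes(n,k)])
s=get_obs();print(s["tool_pos"],s["tool_rot"],s["time_s"])
E
```

```text
pics
scene [1.03070904 0.17189576 0.70925728]
lightbox [(0.67, [380, 210, 548, 351])]
lid [(0.6, [387, 211, 552, 340])]
mould [(0.82, [158, 192, 283, 270])]
stick [(0.94, [237, 190, 259, 233]), (0.9, [211, 251, 228, 290]), (0.64, [259, 232, 284, 293])]
stub1 [(0.53, [198, 208, 210, 222]), (0.44, [221, 218, 234, 229])]
jar [(0.81, [329, 227, 357, 273])]
top [0.40597042 0.00278494 0.93284681]
lightbox [(0.58, [110, 203, 273, 325])]
lid [(0.82, [110, 199, 250, 265])]
mould [(0.88, [373, 231, 504, 273]), (0.67, [453, 241, 471, 257]), (0.63, [428, 244, 441, 257])]
stick [(0.8, [401, 185, 421, 211]), (0.66, [357, 198, 381, 232]), (0.6, [398, 233, 421, 256]), (0.51, [408, 295, 431, 306])]
stub1 [(0.7, [428, 245, 441, 255]), (0.6, [453, 243, 470, 256]), (0.44, [479, 239, 497, 255])]
jar [(0.72, [302, 260, 332, 291])]
[ 0.29132648 -0.58108632  0.2226363 ] [1.79991212e+02 2.82289404e-03 2.66284252e+01] 0.7
```

View pics/scene0.png

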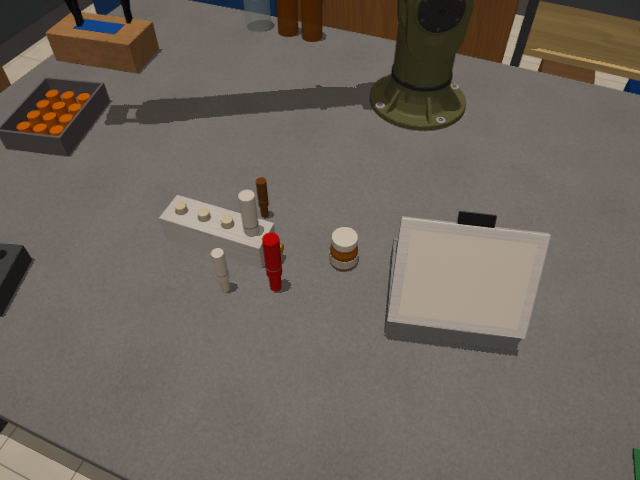

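View pics/top0.png

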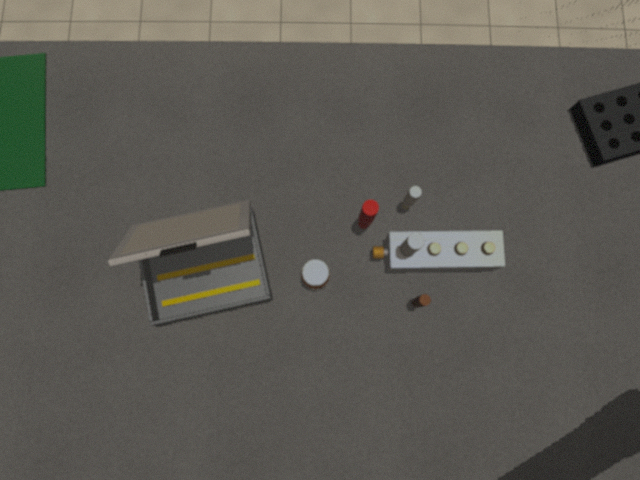

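The scene image shows the white stick in the mould's bore nearest the box at (249,210), with a smaller white loose one at (220,270), a red one at (273,263) and a brown one at (263,198). The tall stick is the large white one at (249,210): it's in a bore, not red or brown, and larger than the other white one. I'll confirm this in one enlarged crop.

```bash
python3 - <<'E'
from h import *
a=cv2.imread("pics/top0.png")[170:340,95:275]; b=cv2.imread("pics/scene0.png")[165:305,150:350]
cv2.imwrite("pics/a.png",cv2.resize(a,(720,680),interpolation=3)[80:]); cv2.imwrite("pics/b.png",cv2.resize(b,None,fx=4,fy=4,interpolation=3))
c=cam("top")
mc=onplane(c,[[389,232],[503,231],[505,267],[390,269]],.055);print(mc)
print("stubs",onplane(c,[[435,249],[462,248.5],[489,248]],.068),"sticktop",onplane(c,[[414,243]],.14),"jar",onplane(c,[[316,272]],.065))
print("small",onplane(c,[[415,191]],.09),"red",onplane(c,[[370,208]],.12), "brown",onplane(c,[[424,300]],.1))
E
```

```text
[[ 0.57378689 -0.11859018  0.055     ]
 [ 0.57682546 -0.31048121  0.055     ]
 [ 0.51611351 -0.31055092  0.055     ]
 [ 0.51191964 -0.11917629  0.055     ]]
stubs [[ 0.54355816 -0.19170851  0.068     ]
 [ 0.54464534 -0.23624256  0.068     ]
 [ 0.54573419 -0.28100371  0.068     ]] sticktop [[ 0.54101855 -0.14413553  0.14      ]] jar [[0.50520005 0.00234476 0.065     ]]
small [[ 0.63504575 -0.15725276  0.09      ]] red [[ 0.59904358 -0.08071745  0.12      ]] brown [[ 0.45851003 -0.16488353  0.1       ]]
```

View pics/a.png

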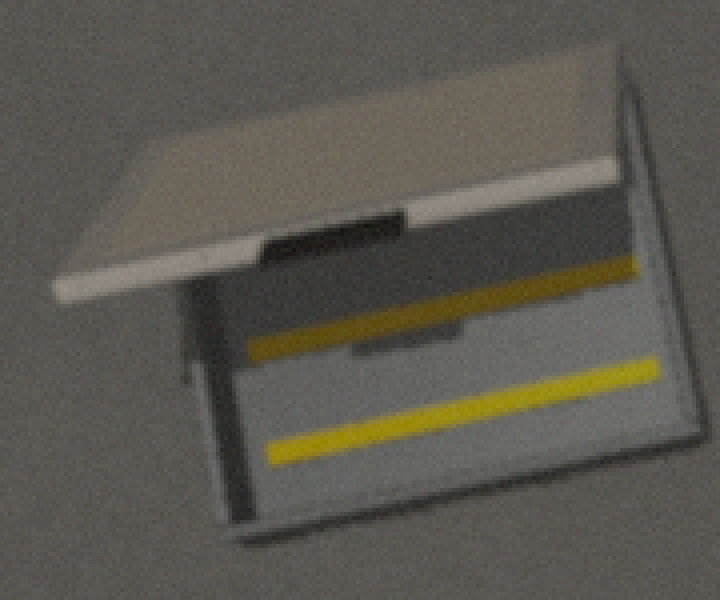

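View pics/b.png

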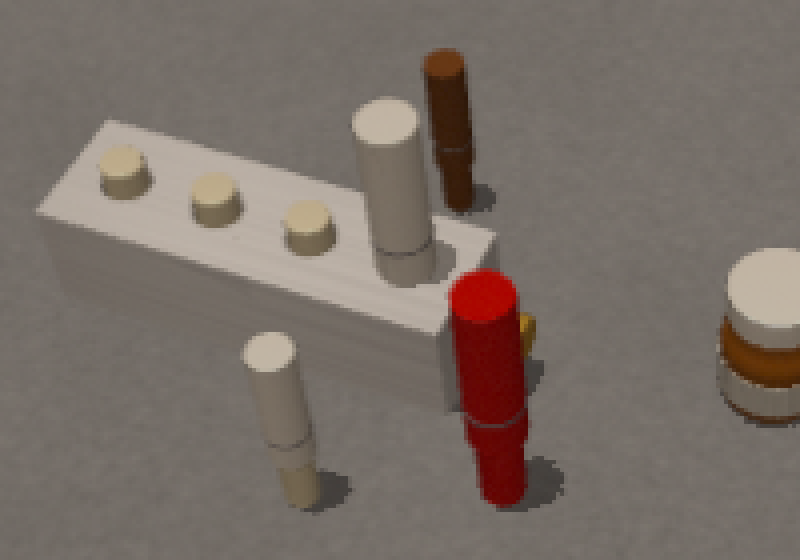

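The crop confirms it: the tall white stick is in the mould's end bore next to the brass knob. The small white one stands loose outside the mould. Next I fit the light box pose and lid angle from the corner pixels I read off.

```bash
python3 - <<'E'
from h import *
from scipy.optimize import least_squares
t=cam("top");s=cam("scene")
def L(p,u,y,tt):
    th=p[3];return [.08-u*np.cos(th)+tt*np.sin(th),y,.05+u*np.sin(th)+tt*np.cos(th)]
def model(p):
    f=lambda l:np.array(l)@R.from_euler('z',p[2]).as_matrix().T+[p[0],p[1],0]
    T=f([[-.08,.1,.05],[-.08,-.1,.05],L(p,.16,.1,.01),L(p,.16,-.1,.01),L(p,0,-.1,.01),L(p,.16,.1,0),L(p,.16,-.1,0)])
    S=f([L(p,.16,-.1,.01),L(p,.16,.1,.01),L(p,0,.1,.01),L(p,.16,0.025,.005)*1])[:3]
    return T,S
To=np.array([[152,321],[270.5,299],[109,260.5],[249,230],[250,200],[110,265],[249,235.5]])
So=np.array([[403,219],[548,235],[527,337]])
def res(p):
    T,S=model(p);return np.r_[(proj(t,T)-To).ravel(),(proj(s,S)-So).ravel()]
r=least_squares(res,[.53,.17,.15,.7],loss='soft_l1',f_scale=2);p=r.x
print(p,np.degrees(p[2:]),np.round(res(p),1))
Rz=R.from_euler('z',p[2]).as_matrix()
for th in(p[3],0):
    q=p.copy();q[3]=th
    for n,l in(("edge",L(q,.16,0,.01)),("centre",L(q,.08,0,.01)),("s.15",L(q,.15,0,.01)),("hinge",L(q,0,0,0))): print(round(th,2),n,np.round(Rz@l+[p[0],p[1],0],3))
E
```

```text
[0.51963812 0.19162428 0.22694254 1.04553322] [13.0028497  59.90464105] [-2.5  4.   0.1 -1.2 -1.6 -0.5  0.1 -1.1 -0.3 -1.  -0.3  1.5  1.8  0.
 -2.5 -2.5  2.6 -0.8 -2.5  1.9]
1.05 edge [0.528 0.194 0.193]
1.05 centre [0.567 0.203 0.124]
1.05 s.15 [0.533 0.195 0.185]
1.05 hinge [0.598 0.21  0.05 ]
0 edge [0.442 0.174 0.06 ]
0 centre [0.52  0.192 0.06 ]
0 s.15 [0.451 0.176 0.06 ]
0 hinge [0.598 0.21  0.05 ]
```

Call:
play_rows([
  [[0,0,-0.035,0,0,0.119,0],[0,0,-0.035,0,0,0.119,0],[0.028,-0.038,0,0,0,0,0],[0.028,-0.038,0,0,0,0,0],[0.028,-0.038,0,0,0,0,0],[0.028,-0.038,0,0,0,0,0],[0.028,-0.038,0,0,0,0,0],[0.028,-0.038,0,0,0,0,0],[0.028,-0.038,0,0,0,0,0],[0.028,-0.038,0,0,0,0,0],[0.028,-0.038,0,0,0,0,0],[0.028,-0.038,0,0,0,0,0]],
], force=10)

```text
time_s: 2.05
tool_pos: [0.4792, -0.146, 0.2929]
tool_rot: [179.9, -0.0, 13.0]
force: [0.7, -0.4, 0.3]
grip_width: 0.0027
grasp_force: 0.0
```

Call:
play_rows([
  [[0.028,-0.038,0,0,0,0,0],[0.028,-0.038,0,0,0,0,0],[0.028,-0.038,0,0,0,0,0],[0.028,-0.038,0,0,0,0,0],[0.028,-0.038,0,0,0,0,0],[0.028,-0.038,0,0,0,0,0],[0.028,-0.038,0,0,0,0,0],[0.028,-0.038,0,0,0,0,0],[0,0,0,0,0,0,0],[0,0,0,0,0,0,0]],
])

```text
time_s: 3.05
tool_pos: [0.6283, 0.2004, 0.2917]
tool_rot: [-180.0, 0.1, 13.2]
force: [0.1, -0.6, -0.2]
grip_width: 0.0005
grasp_force: 0.0
```

Call:
play_rows([
  [[0,0,0.037,0,0,0,0],[0,0,0.037,0,0,0,0],[0,0,0.037,0,0,0,0],[-0.02,0,0,0,0,0,0],[-0.02,0,0,0,0,0,0],[-0.015,0,0,0,0,0,0],[-0.012,0,0,0,0,0,0],[-0.012,0,0,0,0,0,0],[-0.011,0,0.007,0,0,0,0],[-0.011,0,0.007,0,0,0,0],[-0.01,0,0.007,0,0,0,0]],
])

```text
time_s: 4.15
tool_pos: [0.5209, 0.1728, 0.1612]
tool_rot: [179.9, -0.2, 12.9]
force: [1.5, 0.2, -0.0]
grip_width: 0.0004
grasp_force: 0.6
```

Call:
play_rows([
  [[-0.008,0,0.009,0,0,0,0],[-0.009,0,0.01,0,0,0,0],[-0.008,0,0.01,0,0,0,0],[-0.006,0,0.011,0,0,0,0],[-0.005,0,0.011,0,0,0,0],[-0.005,0,0.012,0,0,0,0],[-0.003,0,0.01,0,0,0,0],[-0.002,0,0.01,0,0,0,0],[0,0,0,0,0,0,0],[0,0,0,0,0,0,0]],
])

```text
time_s: 5.15
tool_pos: [0.4756, 0.1636, 0.0772]
tool_rot: [-180.0, 0.0, 13.0]
force: [0.5, -0.1, 0.5]
grip_width: 0.0005
grasp_force: 0.0
```

```bash
python3 - <<'E'
from h import *
for n in("top",):
    c=cam(n); cv2.imwrite(f"pics/{n}1.png",c["frame"][:,:,::-1])
E
```

```text
(no output)
```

View pics/top1.png

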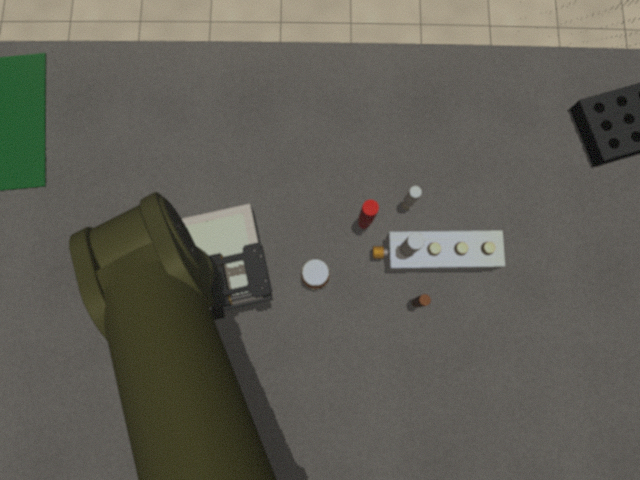

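The lid has swung nearly shut under the fingers at about (235,265). I'll press it down the rest of the way gently.

Call:
play_rows([
  [[0,0,0.005,0,0,0,0],[0,0,0.005,0,0,0,0],[0,0,0.003,0,0,0,0],[0,0,0.002,0,0,0,0],[0,0,0,0,0,0,0]],
])

```text
time_s: 5.7
tool_pos: [0.4754, 0.1633, 0.0621]
tool_rot: [180.0, 0.0, 13.0]
force: [0.2, -0.2, -1.1]
grip_width: 0.0007
grasp_force: 0.0
```

Call:
play_rows([
  [[0,0,0.001,0,0,0,0],[0,0,0.001,0,0,0,0],[0,0,0.001,0,0,0,0],[0,0,0,0,0,0,0]],
])

```text
time_s: 6.1
tool_pos: [0.4757, 0.1634, 0.0608]
tool_rot: [179.9, 0.0, 13.0]
force: [-4.1, -1.5, 11.3]
grip_width: 0.0003
grasp_force: 5.6
```

The lid is down: contact force rose to 11 N at z = 61 mm. Now I retract and go to the stick.

Call:
play_rows([
  [[0,0,-0.03,0,0,0,0],[0,0,-0.05,0,0,0,0.06],[0,0,-0.05,0,0,0.1,0.06],[0,0,-0.05,0,0,0.1,0.06],[0.0083,0.044,0,0,0,0,0.06],[0.0083,0.044,0,0,0,0,0.06],[0.0083,0.044,0,0,0,0,0.06],[0.0083,0.044,0,0,0,0,0.06],[0.0083,0.044,0,0,0,0,0.06],[0.0083,0.044,0,0,0,0,0.06],[0.0083,0.044,0,0,0,0,0.06],[0,0,0,0,0,0,0.06]],
])

```text
time_s: 7.3
tool_pos: [0.5415, -0.1516, 0.2386]
tool_rot: [179.8, 0.1, 0.9]
force: [-0.8, -0.5, -0.1]
grip_width: 0.0598
grasp_force: 0.0
```

```bash
python3 - <<'E'
from h import *
c=cam("scene");cv2.imwrite("pics/s2.png",c["frame"][:,:,::-1])
s=get_obs();print(s["tool_pos"],s["tool_rot"],s["grip_width"])
# stick xy from the scene camera: tube top at (248.5?,~195)
print(onplane(c,[[246.7,195]],.14))
for P in([.542,-.146,.14],[.542,-.146,.055]):print(proj(c,P))
E
```

```text
[ 0.54155086 -0.14714486  0.23874676] [1.79979901e+02 6.08344048e-02 1.13733680e+00] 0.05974873744396919
[[ 0.5464722  -0.14474085  0.14      ]]
[[247.29952609 192.88419333]]
[[252.62977465 228.98795408]]
```

View pics/s2.png

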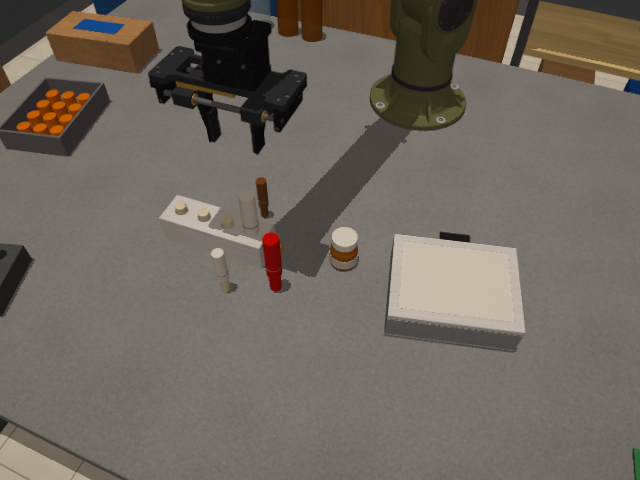

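The lid is fully closed, seen at (390–523, 235–345), and the gripper is centred over the stick. I descend and grip.

Call:
play_rows([
  [[0.001,0,0.03,0,0,0,0.06],[0,0,0.03,0,0,0,0.06],[0,0,0.03,0,0,0,0.06],[0,0,0.03,0,0,0,0.06],[0,0,0.024,0,0,0,0.06],[0,0,0,0,0,0,0.06],[0,0,0,0,0,0,0.01],[0,0,0,0,0,0,0.01],[0,0,0,0,0,0,0.01],[0,0,0,0,0,0,0.01],[0,0,0,0,0,0,0.01]],
], force=25)

```text
time_s: 8.45
tool_pos: [0.5434, -0.1431, 0.0963]
tool_rot: [180.0, -0.1, 1.5]
force: [0.3, -0.3, -0.2]
grip_width: 0.0277
grasp_force: 0.2
```

Call:
play_rows([
  [[0,0,0,0,0,0,0.01],[0,0,0,0,0,0,0.01],[0,0,0,0,0,0,0.01]],
])

```text
time_s: 8.75
tool_pos: [0.5431, -0.1448, 0.0958]
tool_rot: [179.9, -0.0, 1.5]
force: [0.8, -5.4, -0.0]
grip_width: 0.0245
grasp_force: 24.9
```

Call:
play_rows([
  [[0,0.001,0,0,0,0,0.01],[0,0,-0.01,0,0,0,0.01],[0,0,-0.015,0,0,0,0.01],[0,0,-0.015,0,0,0,0.01],[0,0,-0.02,0,0,0,0.01],[0,0,-0.02,0,0,0,0.01],[0,0,-0.02,0,0,0,0.01],[0,0,-0.02,0,0,0,0.01],[0,0,-0.03,0,0,0,0.01],[0,0,-0.03,0,0,0,0.01],[0,0,-0.02,0,0,0,0.01],[0,0,0,0,0,0,0.01]],
])

```text
time_s: 9.95
tool_pos: [0.5447, -0.1416, 0.2996]
tool_rot: [-180.0, -0.3, 1.7]
force: [-0.0, 0.4, -0.1]
grip_width: 0.024
grasp_force: 24.9
```

Call:
play_rows([
  [[0,-0.015,0,0,0,0,0.01],[-0.0015,-0.03,0,0,0,0,0.01],[-0.0015,-0.035,0,0,0,0,0.01],[-0.0015,-0.035,0,0,0,0,0.01],[-0.0015,-0.035,0,0,0,0,0.01],[-0.0015,-0.035,0,0,0,0,0.01],[-0.0015,-0.035,0,0,0,0,0.01],[-0.0015,-0.035,0,0,0,0,0.01],[-0.0015,-0.035,0,0,0,0,0.01],[-0.0015,-0.02,0,0,0,0,0.01],[-0.0015,-0.01,0,0,0,0,0.01],[0,0,0,0,0,0,0.01]],
])

```text
time_s: 11.15
tool_pos: [0.5177, 0.1779, 0.2944]
tool_rot: [-180.0, 0.2, 1.8]
force: [0.4, -0.2, -0.4]
grip_width: 0.0243
grasp_force: 24.9
```

Call:
play_rows([
  [[0,0,0,0.07,0,0,0.01],[0,0,0,0.07,0,0,0.01],[0,0,0,0.07,0,0,0.01],[0,0,0,0.07,0,0,0.01],[0,0,0,0.07,0,0,0.01],[0,0,0,0.07,0,0,0.01],[0,0,0,0.07,0,0,0.01],[0,0,0,0.07,0,0,0.01],[0,0,0,0.07,0,0,0.01],[0,0,0,0.07,0,0,0.01],[0,0,0,0.07,0,0,0.01],[0,0,0,0,0,0,0.01]],
])

```text
time_s: 12.35
tool_pos: [0.5194, 0.1715, 0.2929]
tool_rot: [-135.9, 0.3, 1.1]
force: [-0.6, -1.1, -0.6]
grip_width: 0.0246
grasp_force: 24.9
```

```bash
python3 - <<'E'
from h import *
c=cam("scene");cv2.imwrite("pics/s3.png",c["frame"][:,:,::-1])
s=get_obs();print(s["time_s"],s["tool_pos"],s["tool_rot"],s["qpos"],s["grip_width"],s["grasp_force"])
cs=onplane(c,[[397,237],[519,247],[522,331],[390,321]],.061);print(cs,cs.mean(0))
E
```

```text
12.4 [0.51947881 0.17301251 0.2939971 ] [-135.95175426    0.17116492    1.27514148] [ 34.66842455   7.01787158 -30.56341233 101.43816366 -40.87728627
  80.67045126 -74.73957913] 0.02473700894283896 24.923760588280857
[[0.47326348 0.08410468 0.061     ]
 [0.41874392 0.27547848 0.061     ]
 [0.57590681 0.30243716 0.061     ]
 [0.63024765 0.12031975 0.061     ]] [0.52454046 0.19558502 0.061     ]
```

View pics/s3.png

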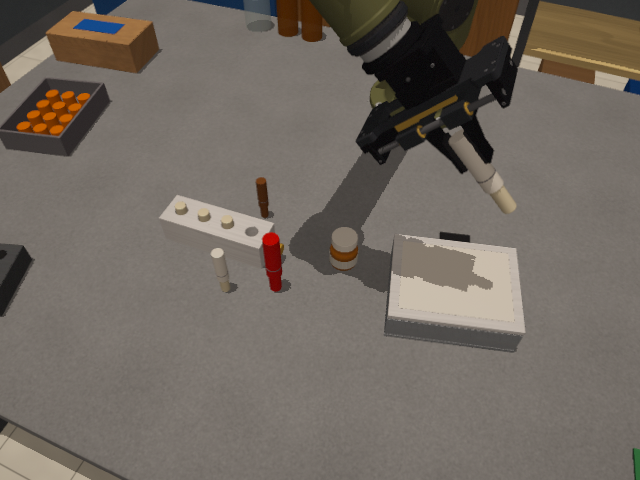

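The stick is held tilted, with the balm tip at about (511,208), over the closed lid. I lower it to the final height.

Call:
play_rows([
  [[0.001,0.005,0.006,0.01,0,0,0.01],[0.001,0.01,0.012,0,0,0,0.01],[0.001,0.01,0.012,0,0,0,0.01],[0,0.01,0.012,0,0,0,0.01],[0,0.006,0.007,0,0,0,0.01],[0,0.003,0.004,0,0,0,0.01],[0,0,0,0,0,0,0.01],[0,0,0,0,0,0,0.01],[0,0,0,0,0,0,0.01]],
])

```text
time_s: 13.3
tool_pos: [0.5227, 0.1816, 0.2275]
tool_rot: [-135.3, -0.1, 1.5]
force: [0.7, -0.4, -0.3]
grip_width: 0.0243
grasp_force: 24.9
```

```bash
python3 - <<'E'
from h import *
c=cam("scene");cv2.imwrite("pics/s4.png",c["frame"][:,:,::-1])
s=get_obs();print(s["time_s"],s["tool_pos"],s["tool_rot"],s["grip_width"],s["grasp_force"],s["joint_velocities"])
d=R.from_euler('xyz',s["tool_rot"],degrees=True).apply([0,0,1])
for k in(.081,.041,-.044):print(k,s["tool_pos"]+k*d,proj(c,s["tool_pos"]+k*d))
E
```

```text
13.35 [0.52270967 0.18150401 0.22749454] [-1.35331649e+02 -7.13499500e-02  1.52406493e+00] 0.02434895150819934 24.923775556962937 [ 0.03894739 -0.0085338   0.00300775  0.11267646  0.11561337  0.01677109
  0.08126014]
0.081 [0.52126688 0.23842893 0.16988836] [[504.61160916 242.67346782]]
0.041 [0.52197937 0.21031786 0.19833586] [[489.2816235  223.31453529]]
-0.044 [0.52349341 0.15058183 0.25878678] [[453.98149901 178.99762826]]
```

View pics/s4.png

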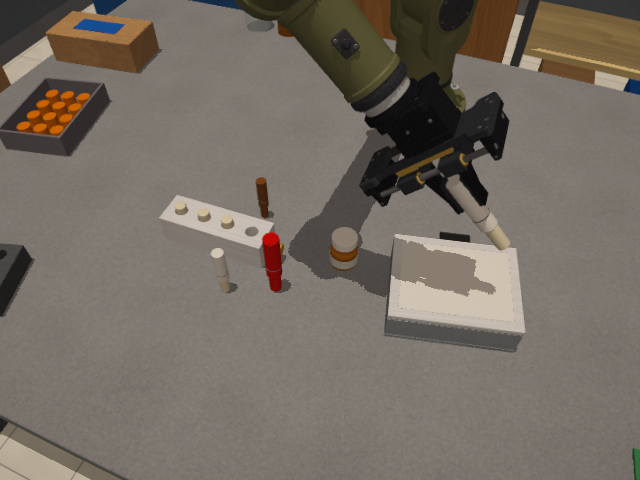

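The picture shows the lid closed, the stick held at 45° with its tip at (504,243) as predicted, about 10 cm above the lid, and the stubs and jar untouched. I'll hand the job in.

```bash
python3 -c "
from cell import *
print(sign_off())"
```

```text
the job is handed in; nothing more can be done
None
```

I closed the lid fully, then drew the tall white stick out of the mould; the arm now holds it tipped about 45°, balm end down, about 10 cm above the middle of the lid, and the job is handed in.

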